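# Bring the marked specimen spot under the tester needle

### The job

Lift the specimen carrier with the round specimen out of its tray by its upright fin, set it down gently on the open end of the needle tester's stone base, short of the needle, and let go. Then take it again by its tail end and slide it along the stone until the white dot on the specimen lies right under the needle's point, and leave it lying flat there. Do not bump the needle, and leave the other carrier and everything else on the bench where they are.

Things in the scene. Friction and masses are not known exactly. Their poses are not given: they have to be found in the camera images.
- carrier: Aluminium plate 170 x 50 x 12 mm (x, y, z) with an upright fin at its middle, 40 (x) x 12 (y) mm, rising 30 mm above the plate's top. A flat round black specimen, 38 mm across, near its +x end; -x end: the tail. Origin: centre of the plate's underside. 0.32 kg. In the tray only the fin can be gripped; the fin is too near the dot for a gripper to fit beside the tester's head.
- spot (a point): The marked spot: centre of the white dot, 10 mm across, on the round specimen; on the plate's top face at carrier x = +45 mm, y = +6 mm, z = 12 mm.
- tail (a point): Point on the top face of the carrier's plain tail, at carrier x = -65 mm, y = 0, z = 12 mm (20 mm from the tail's end edge).
- tester: Needle tester, fixed: stone base 160 (x) x 380 (y) x 40 mm high; column of 30 mm diameter at y = +150 mm (foot 54 mm), carrying a cream head 60 x 60 mm over y = +50 mm, from 115 to 225 mm above the table. The open end is towards -y; the carrier fits with its specimen end towards the column. Origin: centre of the base's underside.
- needle_tip (a point): The needle's point, fixed: 58 mm above the table (18 mm above the stone, 6 mm above the carrier's plate), at tester x = 0, y = +50 mm. The needle widens upward to 9 mm at 30 mm above the point and to 36 mm under the head.
- tray: Grey shallow tray, fixed, 184 x 64 x 14 mm, walls and floor 4 mm, in which the carrier starts (rim 2 mm below the plate's top, 3 mm gaps at the sides). Origin: centre of the underside.
- spare: The other carrier, same plate and fin but with a square black specimen and no dot; it lies in a second equal tray beside the first (which is left or right varies). Leave it alone. Origin as for the carrier.
- dish: Glass dish, 70 mm across, 15 mm high; leave it alone. Origin: centre of its underside.
- dropper: Amber dropper bottle, 36 mm across, 75 mm high; leave it alone. Origin: centre of its underside.
- pencil: Pencil lying flat, 165 mm long (x), 8 mm thick; leave it alone. Origin: middle, underside.
- slidebox: Slide box 75 x 65 x 34 mm; leave it alone. Origin: centre of its underside.
- tweezers: Steel tweezers lying flat, 120 mm long (x), 6 mm high; leave them alone. Origin: middle, underside.
- loupe: Steel hand loupe, 40 mm across, 40 mm high; leave it alone. Origin: centre of its underside.
- needle: The needle itself, fixed under the tester's head, delicate; origin at its point.
Mind the look-alikes: they are no part of the job. Leave any brown or pink look-alike of the carrier alone.

How it is judged:
On the way, in this order (a step that is already met when the one before it is completed fails the run):
1. the carrier lies flat on the stone base, let go, with the dot still more than 20 mm short of the needle (z of carrier in the frame of tester between 0.036 and 0.044 m and angle between carrier's own z axis and vertical below 0.06 rad and contact force between the fingers and carrier below 0.3 N and horizontal distance between spot and needle_tip above 0.02 m and linear speed of carrier below 0.03 m/s), for 0.2 s.
2. the carrier is taken by its tail on the stone, fingers within 50 mm of the tail point, before the dot is under the needle (z of carrier in the frame of tester between 0.036 and 0.044 m and angle between carrier's own z axis and vertical below 0.06 rad and contact force between the fingers and carrier above 1 N and distance between the grasp point and tail below 0.05 m and horizontal distance between spot and needle_tip above 0.01 m), for 0.05 s.
At the end, for the whole second after the job is handed in: The carrier lies flat and at rest on the stone base (within 4 mm of its surface, tilted under 0.06 rad), let go, with the centre of the white dot within 5 mm, seen from above, of the needle's point (z of carrier in the frame of tester between 0.036 and 0.044 m and angle between carrier's own z axis and vertical below 0.06 rad and horizontal distance between spot and needle_tip below 0.005 m and linear speed of carrier below 0.01 m/s); the robot touches nothing.
It fails at once if the needle is bumped (over 5 N) (contact force between needle and anything else above 5 N).
It fails at once if the carrier is slammed or dropped onto the tester (over 60 N) (contact force between carrier and tester above 60 N).
It fails at once if the other carrier is moved by more than 15 mm (distance of spare from where it was at the start of the episode above 0.015 m).
It fails at once if something else on the bench is moved by more than 20 mm (distance of any of dish, dropper, pencil, slidebox, tweezers, loupe from where it was at the start of the episode above 0.02 m).
It also fails if it takes over 45 s, if anything falls off the work surface, if the arm or the gripper's body presses on something with over 40 N, if the wrist force passes 120 N, or if a joint passes its speed limit or range.

### The arm

A 6-joint arm with a two-finger parallel gripper is mounted at the origin on the work surface. World frame = base frame: x ahead of the robot, y to its left, z up, the work surface at z = 0. Lengths are in m, angles in rad, forces in N, time in s.
With the tool pointing down it reaches from about 0.275 to 0.725 m from the base axis. Payload 15.9 kg.
Tool frame: the origin (TCP) lies on the centre line of the jaws, within the pads' length; the fingertips stand 14 mm ahead of it and the grasp point (between the pads) lies 5 mm behind it; z points along the fingers, y is the line along which they close (so a half turn about z gives the same grasp; the last joint's range is limited). The gripper opens to 85 mm and grips with 20 to 120 N. Pads are 22 mm wide; open, the fingers measure 114 mm over their backs; the gripper's body (76 mm by 85 mm) begins 54 mm behind the grasp point. The pads swing forward as they close: fully open they stand 13 mm farther back than shut.
Start: joints at [1.307, 0.213, -0.034, 1.323, 0, 1.571], TCP at [0.13, 0.483, 0.245] pointing down, gripper open.
Joint ranges: [-2.98, 2.98], [-0.74, 1.72], [-1.14, 1.35], [-2.1, 2.04], [-1.57, 1.44], [-3.14, 3.14]. Speed limits (rad/s): [1.89, 1.89, 2.39, 2.57, 3.14, 3.14].

### API

Orientations are given as [roll, pitch, yaw] about the fixed x, y, z axes, in that order (R = Rz(yaw) Ry(pitch) Rx(roll)).
In Python, from workcell import bot, cams, ticket gives the robot as it stands.
- The arm moves only by the tool move_arm, never from a script. Its argument "plan" is a list that holds one entry, the list of rows, each a list of 7 numbers: the shift along the tool's x, y, z in units of 25 mm (1.0 is 25 mm), then the turn, a rotation vector about the tool's x, y, z in units of pi/4 rad (1.0 is pi/4 rad), then the opening, from 0 (shut) to 1 (fully open). In form: [[[x, y, z, wx, wy, wz, jaw], ...]]. A call has 1 to 20 rows; each row shifts and turns the commanded pose from where the row before left it, along the tool's axes as they then stand; what a row does not reach is not made up. A row lasts 1/10 s, in which the tool goes at most 50 mm and 8.59 degrees, less where a joint would pass 70% of its speed; a pose out of reach is approached as far as the arm can. A call with a number of a shift or a turn outside -1 to 1 is refused whole. A call with a gripper value outside its range is refused whole. The fingers move at their own pace and stop on an object; "newtons" is the grip in N (left out, the last holds). Time passes only in rows, so rows that do not move let the fingers close. It gives the time, the measured TCP pose, the force, the opening and the grip force at its end, in the units of the state.
- bot.observe(): the state, without advancing time (a new reading comes with each control period).
- cams.snapshot(name): name is "side" or "top"; returns a dict with "image" (420x560x3 uint8, red, green, blue), "fx", "fy", "cx", "cy" (pixels), "xyz" and "rotation" of the camera in the world. Camera axes: x right, y down, z forward; pixel columns grow to the right and rows downward; lengths in m; the calibration is good to about 2 mm. A picture is of the moment at which its call begins. There is no depth.
- ticket.job_done(): hands the job in; it is judged then, once.
The state is a dict: "t": time; "joint_positions": joint angles; "qvel": joint speeds; "joint_torque": joint torques, N m; "eef_pos": TCP position; "orientation": TCP orientation; "force": force on the tool from outside, world axes, zero at the start; "ft_torque": the same for the moment, N m; "grip_width": finger opening in m; "gripper_force": force on a finger pad.
Only numpy, scipy, OpenCV 4.12 (cv2) and the standard library are available. Lean on these libraries where they do the work, as an engineer would, in place of code of your own. Each camera call takes 0.05 s, during which the arm holds its last target. There are 200 camera calls.

## Working session

There is one attempt and no reset: what is moved stays moved. The work goes in short steps, Python scripts to look and compute and a tool call to move; the robot and the scene stay as the last step left them, time stands still between calls to the robot, and variables do not carry over. Pictures are saved under pics/ and viewed, at most 10 in all, crops included, and the job is handed in when it is done.

Besides the shell and the picture viewer there is one more tool, called after "Call:" as name(argument=value, ...) on one line, values as JSON. move_arm: Moves the arm, as the interface text tells. Its arguments: {"type":"object","properties":{"plan":{"type":"array","items":{"type":"array","items":{"type":"array","items":{"type":"number"}}}},"newtons":{"type":"number"}},"required":["plan"]}

```bash
mkdir -p pics; python3 - <<'E'
from workcell import bot,cams
import cv2,numpy as np,pickle
S={}
for n in("top","side"):
    s=cams.snapshot(n);S[n]=s
    cv2.imwrite(f"pics/{n}0.png",cv2.cvtColor(s["image"],cv2.COLOR_RGB2BGR))
    print(n,{k:np.round(v,3).tolist() for k,v in s.items() if k!="image"})
pickle.dump(S,open("s0.pkl","wb"))
print(bot.observe())
E
```

```text
top {'fx': 389.335, 'fy': 389.335, 'cx': 281.687, 'cy': 211.572, 'xyz': [0.332, -0.048, 1.274], 'rotation': [-2.984, 0.023, -1.592]}
side {'fx': 425.762, 'fy': 425.762, 'cx': 269.901, 'cy': 210.534, 'xyz': [0.059, -0.918, 0.793], 'rotation': [-2.183, 0.003, -0.477]}
{'t': 0.1, 'joint_positions': array([ 1.30698520e+00,  2.13327048e-01, -3.49587707e-02,  1.32353813e+00,
        3.59487863e-05,  1.57082739e+00]), 'qvel': array([-0.00046496, -0.00190165,  0.00116614, -0.001513  ,  0.00010109,
       -0.00145777]), 'joint_torque': array([-1.55110392e-03, -6.87244177e+01,  4.87809741e+01,  1.20586599e-02,
       -4.77171488e-05, -1.08854425e-05]), 'eef_pos': array([0.13029341, 0.48241942, 0.24487053]), 'orientation': array([-3.14056503e+00, -3.59168431e-05,  2.87775042e+00]), 'force': array([ 0.39532678, -0.12870406, -0.22320109]), 'ft_torque': array([-7.55871002e-03, -2.77595313e-02,  8.28666932e-05]), 'gripper_force': 0.0, 'grip_width': 0.08551862271384844}
```

View pics/top0.png

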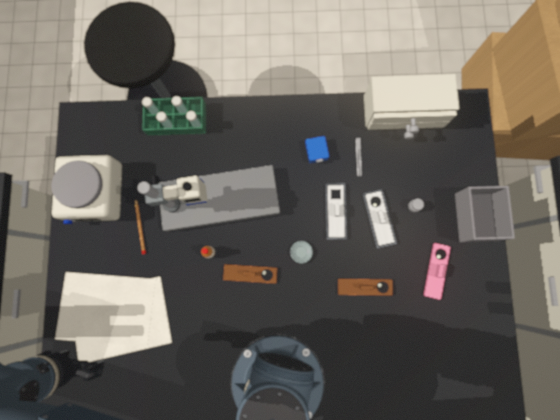

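View pics/side0.png

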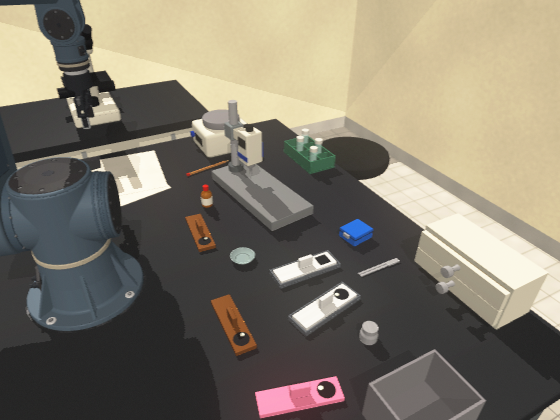

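The top view shows the round-specimen white carrier at (380,218) and the white spare with the square specimen at (337,212). The look-alikes are brown (250,274), brown (365,287) and pink (437,271). The tester's stone is at (220,198), its head at (183,190). My choice is the white carrier with the round specimen at (380,218), which I'll check in a close crop.

```bash
cat > h.py <<'E'
import numpy as np,cv2
from scipy.spatial.transform import Rotation as R
def ray(s,p):
    d=np.array([(p[0]-s["cx"])/s["fx"],(p[1]-s["cy"])/s["fy"],1.])
    return np.array(s["xyz"]),R.from_euler("xyz",s["rotation"]).as_matrix()@d
def onz(s,p,z):
    o,d=ray(s,p); return o+d*(z-o[2])/d[2]
def proj(s,P):
    q=R.from_euler("xyz",s["rotation"]).as_matrix().T@(np.array(P)-s["xyz"])
    return np.array([s["fx"]*q[0]/q[2]+s["cx"],s["fy"]*q[1]/q[2]+s["cy"]])
def tri(s1,p1,s2,p2):
    o1,d1=ray(s1,p1);o2,d2=ray(s2,p2)
    t=np.linalg.lstsq(np.c_[d1,-d2],o2-o1,rcond=None)[0]
    a,b=o1+t[0]*d1,o2+t[1]*d2
    return (a+b)/2,np.linalg.norm(a-b)
def crop(s,x0,y0,w,h,k):
    im=cv2.cvtColor(s["image"],cv2.COLOR_RGB2BGR)[y0:y0+h,x0:x0+w]
    return cv2.resize(im,None,fx=k,fy=k,interpolation=cv2.INTER_CUBIC)
E
python3 - <<'E'
from h import *
import pickle
S=pickle.load(open("s0.pkl","rb"));t,s=S["top"],S["side"]
a=crop(t,355,180,50,75,8); b=crop(s,285,275,80,60,5)
c=np.zeros((600,800,3),np.uint8); c[:600,:400]=a; c[:300,400:]=b
c[300:600,400:]=cv2.resize(crop(s,205,95,110,133,4)[:,:],(400,300)) if 0 else crop(s,235,115,80,60,5)
cv2.imwrite("pics/c1.png",c)
cv2.imwrite("pics/c2.png",crop(t,130,155,160,85,5))
E
```

```text
(no output)
```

View pics/c1.png

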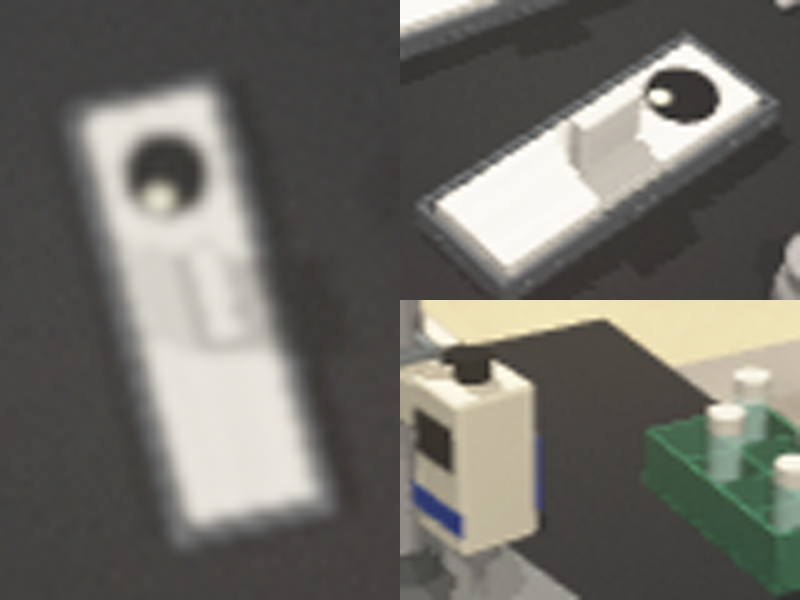

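View pics/c2.png

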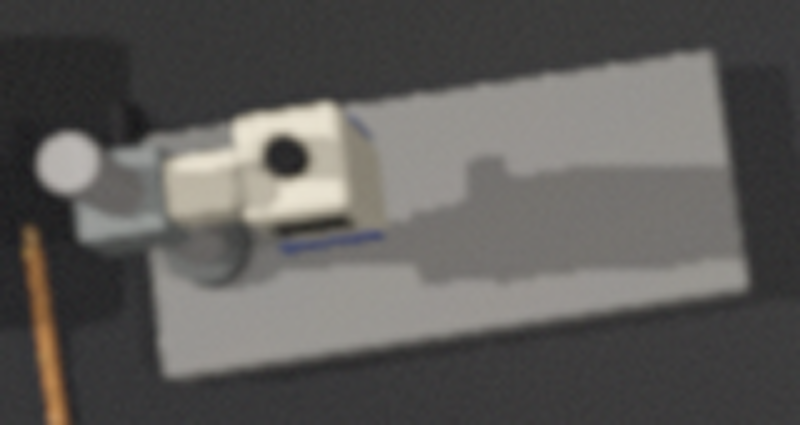

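The crops confirm the choice: a white plate with a round black specimen and a white dot at top pixel ≈(374.3,204), side pixel ≈(336.5,294). Fin at top pixel ≈(381.5,216.5). Stone's open-end corners are at top ≈(272.5,164.5) and (279.2,212.5), near-column corner ≈(162.7,230).

```bash
cat > m.py <<'E'
from h import *
import pickle
S=pickle.load(open("s0.pkl","rb"));t,s=S["top"],S["side"]
def comp(sn,lo,seed,hi=256,k=1,roi=None):
    im=sn["image"].astype(int);g=im.mean(2);m=((g>lo)&(g<hi)&(np.ptp(im,axis=2)<40)).astype(np.uint8)
    if roi: 
        z=np.zeros_like(m);x,y,w,h=roi;z[y:y+h,x:x+w]=m[y:y+h,x:x+w];m=z
    n,l=cv2.connectedComponents(m,connectivity=4)
    return (l==l[seed[1],seed[0]]).astype(np.uint8)
def quad(m):
    c=max(cv2.findContours(m,0,cv2.CHAIN_APPROX_NONE)[0],key=cv2.contourArea)
    h=cv2.convexHull(c)
    for e in np.arange(2,12,.25):
        q=cv2.approxPolyDP(h,e,True)
        if len(q)==4: break
    q=q[:,0].astype(float)
    # refine: fit lines to edge points
    P=c[:,0].astype(float);L=[]
    for i in range(4):
        a,b=q[i],q[(i+1)%4];u=(b-a)/np.linalg.norm(b-a);r=P-a;al=r@u;d=abs(r@[-u[1],u[0]])
        sel=P[(d<1.6)&(al>.12*np.linalg.norm(b-a))&(al<.88*np.linalg.norm(b-a))]
        vx,vy,x,y=cv2.fitLine(sel.astype(np.float32),cv2.DIST_L2,0,.01,.01).ravel();L.append(np.cross([x,y,1],[x+vx,y+vy,1]))
    o=[]
    for i in range(4):
        x=np.cross(L[i-1],L[i]);o.append(x[:2]/x[2])
    return np.array(o)
E
python3 - <<'E'
from m import *
np.set_printoptions(precision=4,suppress=True)
for lo in(130,150):
  qt=quad(comp(t,lo,(385,232)));qs=quad(comp(s,lo,(305,318)))
  print(lo,"top",qt.round(1).tolist(),"side",qs.round(1).tolist())
  w=np.array([onz(t,p,.016) for p in qt])
  print(w,np.linalg.norm(w-np.roll(w,-1,0),axis=1),w.mean(0))
st=comp(t,70,(250,180),roi=(155,150,140,90));print(st.sum(),t["image"][180,250],t["image"][195,260],t["image"][150,250])
q=quad(st);print("stone",q.round(1).tolist());w=np.array([onz(t,p,.04) for p in q]);print(w,np.linalg.norm(w-np.roll(w,-1,0),axis=1))
ss=comp(s,75,(300,205));print(ss.sum(),s["image"][205,300]);print(quad(ss).round(1).tolist())
print("dot",tri(t,(374.3,203.9),s,(336.6,294)),"plane",onz(t,(374.3,203.9),.016),onz(s,(336.6,294),.016))
E
```

```text
130 top [[380.9, 191.0], [394.1, 241.1], [379.0, 245.8], [363.0, 191.0]] side [[357.4, 294.4], [306.2, 330.6], [289.8, 316.3], [342.0, 282.7]]
[[ 0.5924 -0.3505  0.016 ]
 [ 0.4272 -0.3828  0.016 ]
 [ 0.4134 -0.3335  0.016 ]
 [ 0.594  -0.2923  0.016 ]] [0.1683 0.0513 0.1852 0.0582] [ 0.5067 -0.3398  0.016 ]
150 top [[380.6, 192.0], [393.9, 241.7], [378.4, 245.2], [364.1, 192.0]] side [[357.6, 294.8], [306.1, 329.3], [291.4, 315.8], [342.0, 283.2]]
[[ 0.5891 -0.3494  0.016 ]
 [ 0.4254 -0.3819  0.016 ]
 [ 0.4154 -0.3319  0.016 ]
 [ 0.5905 -0.2957  0.016 ]] [0.1669 0.0509 0.1788 0.0538] [ 0.5051 -0.3397  0.016 ]
6000 [150 149 145] [116 113 109] [62 61 60]
stone [[272.2, 163.8], [279.6, 212.9], [163.4, 230.6], [153.5, 182.4]]
[[ 0.6875  0.0034  0.04  ]
 [ 0.5243 -0.0175  0.04  ]
 [ 0.4761  0.3564  0.04  ]
 [ 0.6356  0.3932  0.04  ]] [0.1645 0.377  0.1637 0.3933]
20849 [155 151 145]
[[312.3, 204.8], [54.3, 338.3], [37.5, 321.5], [0.0, 212.7]]
dot (array([ 0.5502, -0.3273,  0.0117]), np.float64(0.001353149982308028)) plane [ 0.55   -0.3266  0.016 ] [ 0.5468 -0.3304  0.016 ]
```

Carrier: centre ≈(0.505,-0.342), yaw ≈11.5°, dot triangulates at z≈0.012 (text 0.016), size ≈ 170x50, OK. Tester: yaw ≈7.3°, centre ≈(0.581,0.180), sizes match. I'll check it in the side view, and the fin as well.

```bash
python3 - <<'E'
from m import *
cv2.imwrite("pics/c3.png",crop(s,205,115,120,115,5))
E
```

```text
(no output)
```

View pics/c3.png

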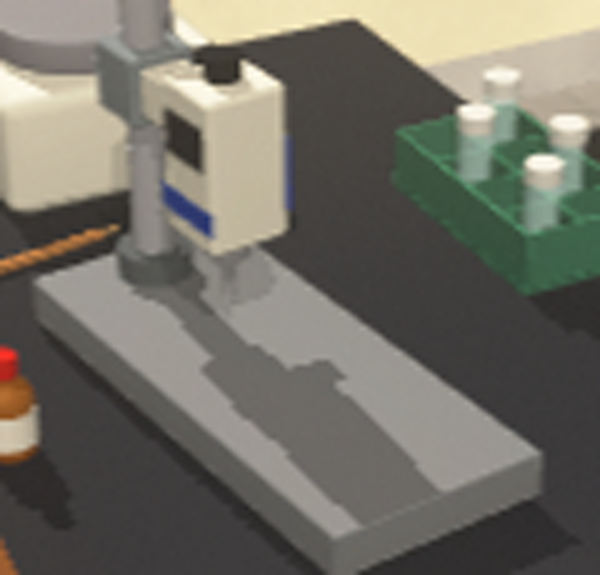

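In the side crop the needle point shows near crop (225,308) → side pixel ≈(249.6,176.2). The stone's top corners are at ≈(271,222.6), (312.6,205.6) and (212,171.6). The needle's way along the stone is clear. I'll cross-check the numbers and turn the tool first.

```bash
python3 - <<'E'
from m import *
np.set_printoptions(precision=4,suppress=True)
for a,b in(((272.2,163.8),(312.6,205.6)),((279.6,212.9),(271.2,222.6)),((163.4,230.6),(212.,171.6))):
    print("corner",*tri(t,a,s,b),onz(s,b,.04))
y=np.radians(7.35)
def T(c,p): return np.array([c[0]+p[0]*np.cos(y)-p[1]*np.sin(y),c[1]+p[0]*np.sin(y)+p[1]*np.cos(y),p[2]])
n=T((.581,.18),(0,.05,.058));print("needle",n,proj(s,n),"side on z.058",onz(s,(249.6,176.2),.058))
# tray outer+plate min rect on plane
for lo in(130,150,170):
  for sn,seed in((t,(385,232)),(s,(305,318))):
    m=comp(sn,lo,seed);c=max(cv2.findContours(m,0,cv2.CHAIN_APPROX_NONE)[0],key=cv2.contourArea)[:,0]
    w=np.array([onz(sn,p,.016)[:2] for p in c],np.float32)
    print(lo,cv2.minAreaRect(w))
print("fin top",onz(t,(381.1,216.6),.046))
# fin top face side: crop pixels
print(s["xyz"],proj(s,(.505,-.342,.046)),proj(t,(.505,-.342,.046)))
E
```

```text
corner [0.6873 0.0044 0.0345] 0.0039390427074303515 [ 0.6807 -0.0021  0.04  ]
corner [ 0.5256 -0.0177  0.0374] 0.0018027151926916904 [ 0.5249 -0.021   0.04  ]
corner [0.48   0.3581 0.0321] 0.006017612797763472 [0.4785 0.344  0.04  ]
needle [0.5746 0.2296 0.058 ] [250.1823 175.3233] side on z.058 [0.5704 0.2252 0.058 ]
130 ((0.5046964287757874, -0.3401032090187073), (0.1763271987438202, 0.05890720710158348), 11.636615753173828)
130 ((0.501007080078125, -0.34789490699768066), (0.17750874161720276, 0.05665365606546402), 11.080320358276367)
150 ((0.5043936967849731, -0.340057909488678), (0.17420701682567596, 0.055761657655239105), 11.367315292358398)
150 ((0.5011364221572876, -0.3479924201965332), (0.17501412332057953, 0.054407987743616104), 11.361083030700684)
170 ((0.5043089985847473, -0.34056609869003296), (0.17164385318756104, 0.05301915109157562), 11.300006866455078)
170 ((0.5025663375854492, -0.3471444845199585), (0.17170536518096924, 0.052859317511320114), 11.069169998168945)
fin top [ 0.5035 -0.339   0.046 ]
[ 0.0594 -0.9175  0.7928] [325.96   294.2496] [382.0156 216.0967]
```

Call:
move_arm(plan=[[[0,0,0,0,0,0.19,0.6],[0,0,0,0,0,0.19,0.6],[0,0,0,0,0,0.19,0.6],[0,0,0,0,0,0.19,0.6],[0,0,0,0,0,0.19,0.6],[0,0,0,0,0,0.19,0.6],[0,0,0,0,0,0.19,0.6],[0,0,0,0,0,0.19,0.6],[0,0,0,0,0,0.19,0.6],[0,0,0,0,0,0.19,0.6],[0,0,0,0,0,0.19,0.6],[0,0,0,0,0,0.19,0.6],[0,0,0,0,0,0.19,0.6],[0,0,0,0,0,0.19,0.6],[0,0,0,0,0,0.19,0.6],[0,0,0,0,0,0.19,0.6],[0,0,0,0,0,0.19,0.6],[0,0,0,0,0,0.18,0.6]]])

```text
t: 1.9
eef_pos: [0.349, 0.3105, 0.2452]
orientation: [-2.932, 0.113, 0.593]
force: [-0.3, 0.4, -0.6]
grip_width: 0.0514
gripper_force: 0.0
```

```bash
python3 - <<'E'
from workcell import bot
import numpy as np
o=bot.observe()
for k in("t","joint_positions","qvel","eef_pos","orientation","force"):print(k,np.round(o[k],4))
E
```

```text
t 1.9
joint_positions [ 0.5923  0.2393 -0.0247  1.4198  0.2097  3.1406]
qvel [-0.8907  0.0958  0.0628  0.2329  0.2041  0.002 ]
eef_pos [0.349  0.3105 0.2452]
orientation [-2.9318  0.1128  0.5933]
force [-0.3117  0.3624 -0.5649]
```

Call:
move_arm(plan=[[[0,0,0,0,0,0,0.6],[0,0,0,0,0,0,0.6]]])

```text
t: 2.1
eef_pos: [0.3485, 0.3113, 0.2451]
orientation: [-2.933, 0.112, 0.596]
force: [0.3, 0.5, 0.2]
grip_width: 0.0513
gripper_force: 0.0
```

```bash
python3 - <<'E'
from workcell import bot
import numpy as np
o=bot.observe()
for k in("t","joint_positions","qvel","eef_pos","orientation","force"):print(k,np.round(o[k],4))
E
```

```text
t 2.1
joint_positions [ 0.5948  0.2389 -0.0251  1.419   0.2088  3.1406]
qvel [ 0.0465 -0.007   0.0008 -0.0029  0.0019  0.0009]
eef_pos [0.3485 0.3113 0.2451]
orientation [-2.9327  0.112   0.5958]
force [0.2751 0.4592 0.2227]
```

Joint 6 turns opposite to yaw, so it hit its range. Heading over the tray first frees it, then I level the tool there.

```bash
cat > plan.py <<'E'
import sys,numpy as np
from workcell import bot
from scipy.spatial.transform import Rotation as R
# usage: plan.py x y z yaw : shift in tool axes/units, turn in units
x,y,z,yaw=map(float,sys.argv[1:5]);o=bot.observe()
A=R.from_euler("xyz",o["orientation"]);B=R.from_euler("xyz",[np.pi,0,yaw])
d=np.array([x,y,z])-o["eef_pos"]
print("now",o["t"],np.round(o["eef_pos"],4),np.round(o["orientation"],3),"w",round(o["grip_width"],4))
print("shift(tool now,units)",np.round(A.inv().apply(d)/.025,3),"len",np.linalg.norm(d)/.025)
print("shift(level tool)",np.round(B.inv().apply(d)/.025,3))
print("turn units",np.round((A.inv()*B).as_rotvec()/(np.pi/4),3))
E
python3 plan.py .5035 -.343 .2 .197
```

```text
now 2.1 [0.3485 0.3113 0.2451] [-2.933  0.112  0.596] w 0.0513
shift(tool now,units) [-9.293 25.188 -2.415] len 26.955702045292938
shift(level tool) [ 0.958 26.878  1.805]
turn units [-0.234  0.193  0.491]
```

Call:
move_arm(plan=[[[-0.34,0.93,-0.09,0,0,0,0.6],[-0.34,0.93,-0.09,0,0,0,0.6],[-0.34,0.93,-0.09,0,0,0,0.6],[-0.34,0.93,-0.09,0,0,0,0.6],[-0.34,0.93,-0.09,0,0,0,0.6],[-0.34,0.93,-0.09,0,0,0,0.6],[-0.34,0.93,-0.09,0,0,0,0.6],[-0.34,0.93,-0.09,0,0,0,0.6],[-0.34,0.93,-0.09,0,0,0,0.6],[-0.34,0.93,-0.09,0,0,0,0.6],[-0.34,0.93,-0.09,0,0,0,0.6],[-0.34,0.93,-0.09,0,0,0,0.6],[-0.34,0.93,-0.09,0,0,0,0.6],[-0.34,0.93,-0.09,0,0,0,0.6],[-0.34,0.93,-0.09,0,0,0,0.6],[-0.34,0.93,-0.09,0,0,0,0.6],[-0.34,0.93,-0.09,0,0,0,0.6],[-0.34,0.93,-0.09,0,0,0,0.6],[-0.34,0.93,-0.09,0,0,0,0.6],[0,0,0,0,0,0,0.6]]])

```text
t: 4.1
eef_pos: [0.4596, -0.147, 0.2133]
orientation: [-2.933, 0.112, 0.598]
force: [0.2, 1.0, 0.2]
grip_width: 0.0511
gripper_force: 0.0
```

```bash
python3 plan.py .5035 -.343 .2 .197
```

```text
now 4.1 [ 0.4596 -0.147   0.2133] [-2.933  0.112  0.598] w 0.0511
shift(tool now,units) [-2.884  7.484 -0.707] len 8.051760283627063
shift(level tool) [0.19  8.032 0.532]
turn units [-0.233  0.193  0.494]
```

Call:
move_arm(plan=[[[0,0,0,-0.058,0.048,0.124,0.6],[0,0,0,-0.058,0.048,0.124,0.6],[0,0,0,-0.058,0.048,0.123,0.6],[0,0,0,-0.058,0.048,0.123,0.6],[0.02,0.9,0.06,0,0,0,0.6],[0.02,0.9,0.06,0,0,0,0.6],[0.02,0.9,0.06,0,0,0,0.6],[0.02,0.9,0.06,0,0,0,0.6],[0.02,0.9,0.06,0,0,0,0.6],[0.02,0.9,0.06,0,0,0,0.6],[0.02,0.9,0.06,0,0,0,0.6],[0.02,0.9,0.06,0,0,0,0.6],[0.02,0.83,0.06,0,0,0,0.6],[0,0,0,0,0,0,0.6],[0,0,0,0,0,0,0.6]]])

```text
t: 5.6
eef_pos: [0.5028, -0.3408, 0.2]
orientation: [-3.14, 0.001, 0.197]
force: [-0.3, -0.5, -0.8]
grip_width: 0.0514
gripper_force: 0.0
```

```bash
python3 plan.py .5035 -.343 .036 .197
```

```text
now 5.6 [ 0.5028 -0.3408  0.2   ] [-3.14e+00  1.00e-03  1.97e-01] w 0.0514
shift(tool now,units) [0.016 0.1   6.56 ] len 6.560436491370548
shift(level tool) [0.01 0.09 6.56]
turn units [-0.002  0.001  0.   ]
```

Call:
move_arm(plan=[[[0,0.09,0.9,0,0,0,0.5],[0,0,0.9,0,0,0,0.5],[0,0,0.9,0,0,0,0.5],[0,0,0.9,0,0,0,0.5],[0,0,0.9,0,0,0,0.5],[0,0,0.4,0,0,0,0.5],[0,0,0,0,0,0,0.5]]])

```text
t: 6.3
eef_pos: [0.5022, -0.3428, 0.0769]
orientation: [-3.139, 0.002, 0.197]
force: [-0.8, -0.6, 0.1]
grip_width: 0.0427
gripper_force: 0.0
```

```bash
python3 - <<'E'
from workcell import cams
from h import *
s=cams.snapshot("side")
cv2.imwrite("pics/c4.png",crop(s,270,220,110,120,5))
E
python3 plan.py .5035 -.343 .036 .197
```

```text
now 6.35 [ 0.5028 -0.3434  0.0781] [-3.14e+00  1.00e-03  1.97e-01] w 0.0426
shift(tool now,units) [ 0.034 -0.01   1.684] len 1.6848195724529171
shift(level tool) [ 0.032 -0.012  1.684]
turn units [-0.002  0.001 -0.   ]
```

View pics/c4.png

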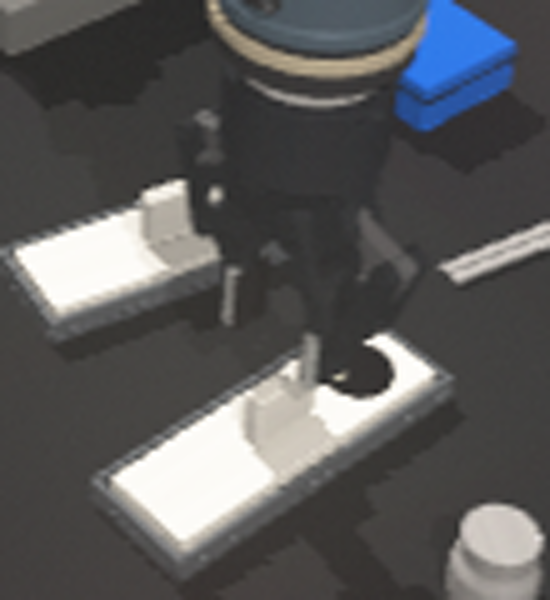

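The side crop shows both fingers straddling the fin (fin top ≈ crop (282,382)), the finger midpoint dropping to ≈(271,386), so I shift slightly forward and go down to grip.

Call:
move_arm(plan=[[[0.12,0,0.6,0,0,0,0.5],[0,0,0.6,0,0,0,0.5],[0,0,0.46,0,0,0,0.5],[0,0,0,0,0,0,0.5],[0,0,0,0,0,0,0],[0,0,0,0,0,0,0],[0,0,0,0,0,0,0],[0,0,0,0,0,0,0],[0,0,0,0,0,0,0]]], newtons=60)

```text
t: 7.25
eef_pos: [0.5061, -0.3441, 0.0374]
orientation: [3.141, -0.0, 0.196]
force: [-0.1, -0.1, 7.8]
grip_width: 0.011
gripper_force: 59.9
```

Call:
move_arm(plan=[[[0,0,-0.2,0,0,0,0],[0,0,-0.4,0,0,0,0],[0,0,-0.7,0,0,0,0],[0,0,-0.9,0,0,0,0],[0,0,-0.9,0,0,0,0],[0,0,-0.9,0,0,0,0],[0,0,-0.9,0,0,-0.1,0],[0,0,0,0,0,-0.18,0],[0,0,0,0,0,-0.18,0],[0,0,0,0,0,-0.18,0],[0,0,0,0,0,-0.18,0],[0,0,0,0,0,-0.18,0],[0,0,0,0,0,-0.18,0],[0,0,0,0,0,-0.18,0],[0,0,0,0,0,-0.18,0],[0,0,0,0,0,-0.18,0],[0,0,0,0,0,-0.18,0],[0,0,0,0,0,0,0],[0,0,0,0,0,0,0]]])

```text
t: 9.15
eef_pos: [0.5056, -0.3438, 0.1591]
orientation: [-3.141, -0.001, 1.684]
force: [-0.2, 0.8, -3.7]
grip_width: 0.0109
gripper_force: 58.7
```

```bash
python3 plan.py .599 .085 .16 1.699
```

```text
now 9.15 [ 0.5056 -0.3438  0.1591] [-3.141e+00 -1.000e-03  1.684e+00] w 0.0109
shift(tool now,units) [16.62   5.646 -0.024] len 17.553195564241868
shift(level tool) [16.532  5.898 -0.035]
turn units [-0.001 -0.001 -0.019]
```

Call:
move_arm(plan=[[[0.5,0.2,0,0,0,-0.019,0],[0.92,0.33,0,0,0,0,0],[0.92,0.33,0,0,0,0,0],[0.92,0.33,0,0,0,0,0],[0.92,0.33,0,0,0,0,0],[0.92,0.33,0,0,0,0,0],[0.92,0.33,0,0,0,0,0],[0.92,0.33,0,0,0,0,0],[0.92,0.33,0,0,0,0,0],[0.92,0.33,0,0,0,0,0],[0.92,0.33,0,0,0,0,0],[0.92,0.33,0,0,0,0,0],[0.92,0.33,0,0,0,0,0],[0.92,0.33,0,0,0,0,0],[0.92,0.33,0,0,0,0,0],[0.92,0.33,0,0,0,0,0],[0.92,0.33,0,0,0,0,0],[0.92,0.33,0,0,0,0,0],[0.4,0.2,0,0,0,0,0],[0,0,0,0,0,0,0]]])

```text
t: 11.15
eef_pos: [0.6002, 0.0875, 0.1589]
orientation: [-3.141, -0.001, 1.704]
force: [0.4, 0.4, -3.1]
grip_width: 0.0109
gripper_force: 58.7
```

```bash
python3 plan.py .599 .085 .0774 1.699; python3 - <<'E'
from workcell import cams
from h import *
t=cams.snapshot("top");s=cams.snapshot("side")
c=np.zeros((600,800,3),np.uint8)
c[:300]=crop(t,130,155,200,75,4);c[300:,:]=crop(s,190,135,200,75,4)
cv2.imwrite("pics/c5.png",c)
E
```

```text
now 11.15 [0.6002 0.0875 0.1589] [-3.141e+00 -1.000e-03  1.704e+00] w 0.0109
shift(tool now,units) [-0.095 -0.059  3.26 ] len 3.262296386060345
shift(level tool) [-0.092 -0.061  3.26 ]
turn units [-0.001 -0.002  0.006]
```

View pics/c5.png

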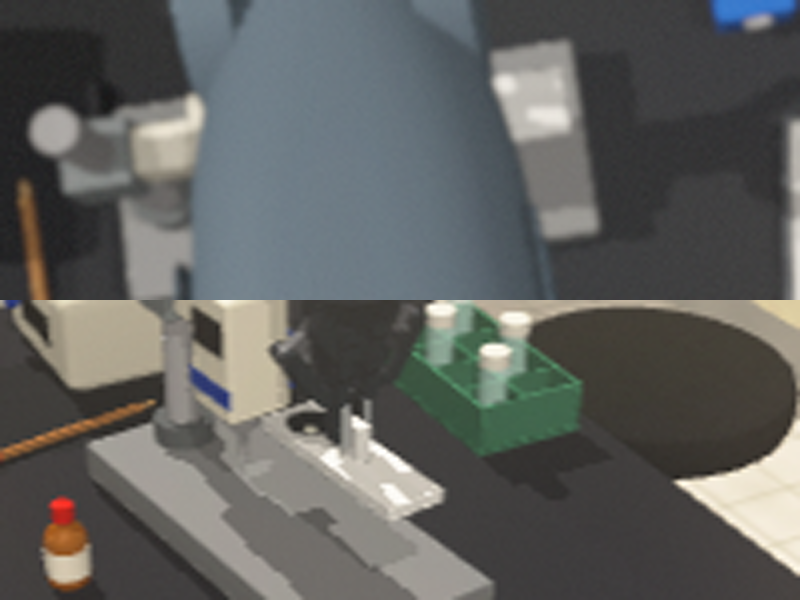

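The carrier hangs level over the open end, specimen towards the column (side crop: specimen ≈(310,428), tail ≈(420,505)), clear of the head and the needle. Lowering.

Call:
move_arm(plan=[[[-0.1,-0.05,0.6,0,0,0.006,0],[0,0,0.6,0,0,0,0],[0,0,0.6,0,0,0,0],[0,0,0.5,0,0,0,0],[0,0,0.4,0,0,0,0],[0,0,0.3,0,0,0,0],[0,0,0.15,0,0,0,0],[0,0,0.05,0,0,0,0],[0,0,0,0,0,0,0]]])

```text
t: 12.15
eef_pos: [0.5994, 0.0833, 0.0792]
orientation: [-3.141, -0.001, 1.698]
force: [1.1, 0.1, -4.3]
grip_width: 0.0106
gripper_force: 58.8
```

Call:
move_arm(plan=[[[0,0,0.05,0,0,0,0],[0,0,0.05,0,0,0,0],[0,0,0,0,0,0,0]]])

```text
t: 12.45
eef_pos: [0.5992, 0.0833, 0.0764]
orientation: [-3.141, -0.001, 1.698]
force: [-0.8, -0.0, -3.1]
grip_width: 0.011
gripper_force: 58.8
```

Call:
move_arm(plan=[[[0,0,0.04,0,0,0,0],[0,0,0.04,0,0,0,0],[0,0,0,0,0,0,0]]])

```text
t: 12.75
eef_pos: [0.5991, 0.0833, 0.0743]
orientation: [-3.14, -0.001, 1.698]
force: [0.3, -0.3, -3.7]
grip_width: 0.0111
gripper_force: 58.8
```

Call:
move_arm(plan=[[[0,0,0.04,0,0,0,0],[0,0,0,0,0,0,0]]])

```text
t: 12.95
eef_pos: [0.5993, 0.0833, 0.0734]
orientation: [-3.141, -0.001, 1.698]
force: [-0.1, -0.6, -2.4]
grip_width: 0.0106
gripper_force: 58.9
```

Call:
move_arm(plan=[[[0,0,0.03,0,0,0,0],[0,0,0,0,0,0,0]]])

```text
t: 13.15
eef_pos: [0.5993, 0.0833, 0.0734]
orientation: [-3.141, -0.001, 1.698]
force: [-3.5, -0.9, 6.2]
grip_width: 0.0107
gripper_force: 60.0
```

Call:
move_arm(plan=[[[0,0,0.03,0,0,0,0],[0,0,0,0,0,0,0]]])

```text
t: 13.35
eef_pos: [0.5993, 0.0833, 0.0733]
orientation: [3.142, -0.001, 1.698]
force: [-8.9, -0.9, 16.6]
grip_width: 0.0105
gripper_force: 61.7
```

Call:
move_arm(plan=[[[0,0,-0.03,0,0,0,0.5],[0,0,0,0,0,0,0.5],[0,0,0,0,0,0,0.5],[0,0,0,0,0,0,0.6],[0,0,-0.6,0,0,0,0.85],[0,0,-0.8,0,0,0,0.85],[0,0,-0.8,0,0,0,0.85],[-0.9,0,-0.2,0,0,0,0.85],[-0.9,0,0,0,0,0,0.85],[-0.8,0,0,0,0,0,0.85],[0,0,0,0,0,0,0.85],[0,0,0,0,0,0,0.85]]])

```text
t: 14.55
eef_pos: [0.6075, 0.0187, 0.1325]
orientation: [-3.141, -0.001, 1.698]
force: [0.2, 0.1, -0.4]
grip_width: 0.0725
gripper_force: 0.0
```

```bash
python3 plan.py .599 .085 .0774 1.699; python3 - <<'E'
from workcell import cams
from h import *
import pickle
t=cams.snapshot("top");s=cams.snapshot("side");pickle.dump((t,s),open("s1.pkl","wb"))
c=np.zeros((600,800,3),np.uint8)
c[:240]=crop(t,130,160,200,60,4);c[240:,:]=crop(s,215,145,160,72,5)
cv2.imwrite("pics/c6.png",c)
E
```

```text
now 14.55 [0.6075 0.0187 0.1325] [-3.141e+00 -1.000e-03  1.698e+00] w 0.0725
shift(tool now,units) [ 2.670e+00 -1.000e-03  2.209e+00] len 3.464946804789397
shift(level tool) [2.673e+00 1.000e-03 2.205e+00]
turn units [-0.001 -0.002 -0.002]
```

View pics/c6.png

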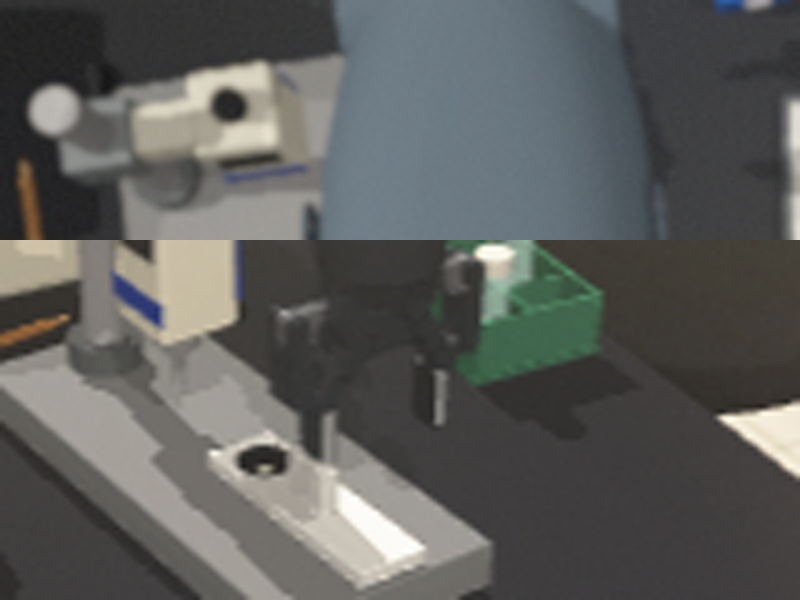

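The carrier lies on the stone with its dot at side crop (265,467) → side pixel ≈(267.6,190). The needle's point is near crop (178,388), the fingers hover over the tail, and nothing touches. Now I measure dot and needle more finely.

```bash
python3 - <<'E'
from h import *
import pickle
np.set_printoptions(precision=4,suppress=True,linewidth=200)
S0=pickle.load(open("s0.pkl","rb"));t,s=pickle.load(open("s1.pkl","rb"))
g=(s["image"].astype(float).mean(2)+S0["side"]["image"].mean(2))/2
print("needle cols 243-257 rows 165-181");print(g[165:182,243:258].astype(int))
g=s["image"].astype(float).mean(2)
print("dot 260-274 / 184-196");print(g[184:197,260:275].astype(int))
# stone left (-x) top edge line in side: project from tester estimate
for c in((.581,.18),(.579,.1775),(.577,.1755)):
  y=np.radians(7.35)
  T=lambda p:np.array([c[0]+p[0]*np.cos(y)-p[1]*np.sin(y),c[1]+p[0]*np.sin(y)+p[1]*np.cos(y),p[2]])
  print(c,[proj(s,T(p)).round(1).tolist() for p in((.08,-.19,.04),(-.08,-.19,.04),(-.08,.19,.04),(0,.05,.058),(.03,.02,.115),(-.03,.02,.115),(-.03,.08,.115))])
E
```

```text
needle cols 243-257 rows 165-181
[[103 129 124 124 164 177 160 135 121 117 112 103 123 135 127]
 [100 129 136 127 119 116 116 116 114 112 108 117 132 135 135]
 [100 129 138 137 126 114 112 113 111 114 129 136 136 136 136]
 [ 77 119 137 137 137 130 114 109 111 126 136 136 136 137 136]
 [ 78  89 122 137 136 136 121 111 108 125 136 136 136 137 136]
 [ 87  91  92 121 137 137 120 112 114 127 136 136 136 136 136]
 [ 90  91  90 120 137 136 127 122 122 131 136 136 136 136 136]
 [ 91  91  90 120 137 137 127 130 128 130 136 137 136 136 136]
 [ 90  91 121 137 137 137 129 134 126 128 137 136 136 136 136]
 [ 90  90 121 138 137 137 136 139 133 133 136 136 136 136 147]
 [ 97  90  91 122 137 137 137 138 128 131 137 147 154 154 154]
 [107  98  90  92 122 138 137 136 147 154 155 155 155 154 155]
 [109 108  98  90  92 134 145 136 148 155 155 155 154 155 154]
 [108 107 107 108 107 109 139 144 148 155 155 155 155 155 155]
 [108 108 108 108 108 108 109 139 156 155 155 155 155 156 155]
 [108 108 108 108 108 108 108 109 139 155 155 155 155 155 155]
 [108 108 107 108 108 108 108 108 110 139 156 155 155 155 1
[... 531 characters left out ...]
 [172 163 191 179 158 159 140 127 126 147 159 159 159 155 152]
 [134 158 166 168 163 160 159 159 158 159 160 161 160 154 152]
 [111 127 153 158 158 161 161 161 160 158 159 160 157 152 151]
 [112 111 120 143 152 153 161 163 159 159 158 158 160 153 150]
 [110 110 111 108 147 158 152 160 159 158 158 158 157 158 157]]
(0.581, 0.18) [[313.0, 204.7], [271.2, 222.1], [210.3, 169.9], [250.2, 175.3], [262.2, 161.6], [246.8, 166.6], [237.3, 159.4]]
(0.579, 0.1775) [[312.9, 205.2], [271.0, 222.7], [210.0, 170.3], [250.0, 175.8], [262.0, 162.0], [246.6, 167.1], [237.0, 159.9]]
(0.577, 0.1755) [[312.7, 205.7], [270.7, 223.3], [209.7, 170.7], [249.7, 176.2], [261.7, 162.4], [246.3, 167.5], [236.7, 160.3]]
```

```bash
python3 - <<'E'
from h import *
import pickle
np.set_printoptions(precision=4,suppress=True)
t,s=pickle.load(open("s1.pkl","rb"))
d=onz(s,(267.5,190.4),.052);n=onz(s,(250.8,175.5),.058)
y=np.radians(7.35);ex=np.array([np.cos(y),np.sin(y)]);ey=np.array([-np.sin(y),np.cos(y)])
v=(n-d)[:2];print("dot",d,"needle",n,"move world",v,"tester x,y",v@ex,v@ey)
for dp in((1,0),(0,1)):
  e=onz(s,(267.5+dp[0],190.4+dp[1]),.052)-d;print("per px",e[:2]@ex,e[:2]@ey)
c=np.array([.5993,.0833]);a=1.698
sp=c+np.array([np.cos(a)*.045-np.sin(a)*.006,np.sin(a)*.045+np.cos(a)*.006]);print("spot by arm",sp,"to needle est",(np.array([.5746,.2296])-sp)@np.c_[ex,ey],(np.array([.5725,.2274])-sp)@np.c_[ex,ey])
E
```

```text
dot [0.5875 0.1254 0.052 ] needle [0.576  0.2275 0.058 ] move world [-0.0116  0.1021] tester x,y 0.0015989460131991319 0.10278482975263202
per px 0.002661076695623223 -0.0018605539752911428
per px -0.003413551578916575 -0.004979610893674606
spot by arm [0.5876 0.1272] to needle est [0.0002 0.1033] [-0.0022  0.1013]
```

Side view and arm reckoning agree: the dot must go ≈0.103 m along tester +y, ≈0 sideways. Now take the tail.

Call:
move_arm(plan=[[[0,0,0.7,0,0,0,0.85],[0,0,0.8,0,0,0,0.85],[0,0,0.7,0,0,0,0.85],[0,0,0.5,0,0,0,0.85],[0,0,0.3,0,0,0,0.8],[0,0,0.1,0,0,0,0.75],[0,0,0,0,0,0,0.7],[0,0,0,0,0,0,0.65]]], newtons=25)

```text
t: 15.45
eef_pos: [0.6079, 0.0189, 0.0559]
orientation: [3.142, -0.001, 1.698]
force: [0.7, 0.7, 0.8]
grip_width: 0.0557
gripper_force: 0.0
```

Call:
move_arm(plan=[[[0,0,0,0,0,0,0.5],[0,0,0,0,0,0,0.5],[0,0,0,0,0,0,0.5],[0,0,0,0,0,0,0.5]]])

```text
t: 15.85
eef_pos: [0.608, 0.0189, 0.056]
orientation: [3.141, -0.001, 1.698]
force: [-1.5, -0.1, 6.6]
grip_width: 0.0492
gripper_force: 25.9
```

Call:
move_arm(plan=[[[0.2,0,0,0,0,0,0.5],[0.4,0,0,0,0,0,0.5],[0.4,0,0,0,0,0,0.5],[0.4,0,0,0,0,0,0.5],[0.4,0,0,0,0,0,0.5],[0.4,0,0,0,0,0,0.5],[0.4,0,0,0,0,0,0.5],[0.3,0,0,0,0,0,0.5],[0.2,0,0,0,0,0,0.5],[0,0,0,0,0,0,0.5],[0,0,0,0,0,0,0.5]]])

```text
t: 16.95
eef_pos: [0.5981, 0.0963, 0.056]
orientation: [3.141, -0.002, 1.699]
force: [0.1, 3.8, 5.8]
grip_width: 0.0491
gripper_force: 25.8
```

```bash
python3 - <<'E'
from workcell import cams,bot
from h import *
import pickle
s=cams.snapshot("side");pickle.dump(s,open("s2.pkl","wb"))
g=s["image"].astype(float).mean(2)
np.set_printoptions(linewidth=200)
d=np.array([.5875,.1254,.052]);e=bot.observe()["eef_pos"];d[:2]+=e[:2]-[.6079,.0189];p=proj(s,d);print(e,"dot expected px",p)
x,y=np.round(p).astype(int);print(x-9,y-7);print(g[y-7:y+8,x-9:x+10].astype(int))
E
```

```text
[0.59810382 0.09631837 0.0559982 ] dot expected px [254.44849386 180.21552021]
245 173
[[123 139 139 138 131 135 128 131 139 117  83  90  95 118 156 168 145 106  89]
 [123 139 138 139 138 141 136 186 213 159  83  97 148 136 111 100  89  86  86]
 [ 93 123 139 140 180 170 204 245 250 222 115  83 100  88  84  76  74  84  94]
 [ 92 101 147 187 199 214 194 174 145  90  56  68  69  64  60  58  56  76 100]
 [180 196 196 198 177 115  63  61  59  53  50  61  63  56  53  54  53  73  96]
 [193 198 198 197 135  47  43  49  51  51  49  56  58  53  53  53  54  68  75]
 [173 197 203 199 134  44  43  44  45  45  48  51  61  55  52  53  54  73  99]
 [173 163 194 205 156  82  42  44  98 180 164  86  50  49  50  53  53  56  86]
 [131 157 162 181 194 171 116  76  79 110 123  86  47  47  50  53  55  55  85]
 [110 127 153 165 177 191 196 195 194 193 195 155  83  48  48  52  53  53  56]
 [110 110 118 148 165 174 197 202 198 197 196 155  84  47  47  51  54  54  53]
 [131 110 109 117 161 171 164 191 202 198 196 194 132  50  48  49  51  53  53]
 [158 132 109 109 112 142 162 166 184 194 195 196 141  63  49  50  51  53  53]
 [159 157 131 111 109 111 127 153 164 174 191 196 154  84  50  47  51  53  53]
 [159 133 112 110 110 109 110 118 148 164 164 165 161 116  60  49  50  52  52]]
```

The dot is at side pixel (254.3,180.2), just where reckoned (254.4,180.2). 24.5 mm remain.

Call:
move_arm(plan=[[[0.15,0,0,0,0,0,0.5],[0.2,0,0,0,0,0,0.5],[0.2,0,0,0,0,0,0.5],[0.2,0,0,0,0,0,0.5],[0.15,0,0,0,0,0,0.5],[0.08,0,0,0,0,0,0.5],[0,0,0,0,0,0,0.5],[0,0,0,0,0,0,0.5]]])

```text
t: 17.8
eef_pos: [0.595, 0.12, 0.056]
orientation: [3.141, -0.001, 1.698]
force: [-0.8, -0.9, 5.7]
grip_width: 0.049
gripper_force: 25.8
```

```bash
python3 - <<'E'
from workcell import cams,bot
from h import *
s=cams.snapshot("side")
print(bot.observe()["eef_pos"])
cv2.imwrite("pics/c7.png",crop(s,230,150,50,50,12))
np.set_printoptions(linewidth=200);g=s["image"].astype(float).mean(2);print(g[164:186,242:260].astype(int))
E
```

```text
[0.5950771  0.12004437 0.0560155 ]
[[ 98 109 127 147 160 181 188 184 187 183 163 135 113 132 116  73  57  53]
 [ 89 103 129 124 124 167 179 161 136 122 117 113 104 124 137 123  85  52]
 [ 70 101 129 138 129 121 118 117 117 115 113 108 119 134 137 121  82  67]
 [ 68 101 131 139 138 127 115 112 114 113 116 130 138 138 138 131  98  83]
 [ 68  79 120 139 138 137 132 116 110 111 127 138 139 137 147 162 128  86]
 [ 69  78  90 123 139 139 138 123 105  98  89 106 141 163 168 169 144 100]
 [ 75  87  92  93 122 139 139 123  92  70 109 121 128 157 147 108  88  86]
 [ 90  91  91  92 123 138 138 145 105  68  97 145 134  90  84  87  86 102]
 [ 92  90  90  91 165 195 227 211 128  70  87  86  78  70  63  71  82 120]
 [ 92 112 125 147 162 221 202 155 125  73  68  64  57  56  54  63  81  94]
 [178 173 159 160 128  81  61  56  97  84  62  58  49  53  52  54  87 123]
 [202 197 196 140  56  40  39  46 114  98  59  61  53  51  53  54  78  75]
 [191 201 198 142  59  41  42  43  63  58  50  52  50  52  53  53  90  89]
 [161 182 196 154  80  42  42  98 179 186 117  50  47  50  52  53  84  99]
 [153 165 176 190 171 115  74  78 111 125  86  45  47  49  52  52  54  84]
 [118 149 164 173 196 201 195 195 194 194 141  59  46  48  52  53  54  54]
 [109 118 161 171 164 192 203 198 198 197 154  84  48  48  50  53  52  53]
 [131 110 111 141 161 162 181 196 197 196 173 107  47  48  52  53  52  53]
 [158 131 110 111 127 153 165 175 190 196 196 134  49  49  48  51  53  52]
 [159 158 131 109 111 118 149 163 164 191 200 155  83  50  49  52  53  52]
 [160 159 158 131 109 109 118 158 170 162 166 161 114  56  47  50  53  52]
 [159 158 159 158 131 108 109 100 129 149 151 161 159 124  71  49  53  53]]
```

View pics/c7.png

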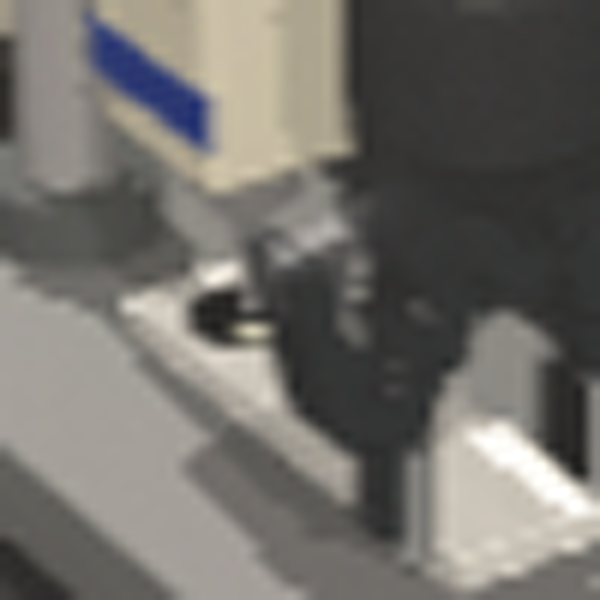

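The last crop shows the needle's point at side pixel ≈(250.4,175.7) just over the dot at ≈(250.6,177.3). The 6 mm height gap accounts for those ~1.5 rows, so the dot is under the point. Release and withdraw.

Call:
move_arm(plan=[[[0,0,0,0,0,0,0.6],[0,0,0,0,0,0,0.7],[0,0,0,0,0,0,0.75],[0,0,0,0,0,0,0.75],[0,0,-0.3,0,0,0,0.75],[0,0,-0.6,0,0,0,0.75],[0,0,-0.8,0,0,0,0.75],[-0.4,0,-0.8,0,0,0,0.75],[-0.8,0,-0.6,0,0,0,0.75],[-0.9,0,-0.5,0,0,0,0.75],[-0.9,0,0,0,0,0,0.75],[-0.9,0,0,0,0,0,0.75],[-0.9,0,0,0,0,0,0.75],[-0.9,0,0,0,0,0,0.75],[-0.9,0,0,0,0,0,0.75],[-0.9,0,0,0,0,0,0.75],[-0.9,0,0,0,0,0,0.75],[-0.5,0,0,0,0,0,0.75],[0,0,0,0,0,0,0.75],[0,0,0,0,0,0,0.75]]])

```text
t: 19.85
eef_pos: [0.6229, -0.1004, 0.1452]
orientation: [-3.141, -0.001, 1.698]
force: [0.5, -0.4, -0.5]
grip_width: 0.064
gripper_force: 0.0
```

```bash
python3 - <<'E'
from workcell import cams,bot
from h import *
t=cams.snapshot("top");s=cams.snapshot("side")
c=np.zeros((600,800,3),np.uint8)
c[:300]=crop(t,130,155,200,75,4);c[300:,:]=crop(s,215,145,160,60,5);cv2.imwrite("pics/c8.png",c)
np.set_printoptions(linewidth=200);g=s["image"].astype(float).mean(2);print(g[168:182,242:260].astype(int))
E
```

```text
[[ 70  78 121 140 140 139 131 116 110 113 129 139 138 138 138 139 138 139]
 [ 70  78  92 123 140 139 139 123 112 109 127 138 138 139 139 139 138 138]
 [ 76  87  93  94 124 140 139 124 115 113 129 139 140 139 139 139 139 139]
 [ 93  93  92  93 124 139 139 146 133 138 197 180 140 138 139 139 140 139]
 [ 92  92  91  92 165 196 227 212 156 166 224 238 213 157 139 147 144 138]
 [ 92 114 125 148 163 221 202 159 149 132 143 185 228 227 203 193 186 151]
 [147 158 160 161 130  82  61  59 120 106  60  61  70 137 190 200 195 203]
 [162 161 160 118  58  44  42  47 116 102  56  52  53 133 162 181 196 197]
 [162 164 184 142  59  43  44  45  63  61  53  52  52 134 165 165 176 197]
 [158 181 197 155  82  45  44  99 181 244 205  52  53 134 165 165 164 164]
 [149 166 178 191 171 115  77  79 111 131 119 146 219 204 165 166 165 165]
 [113 149 165 174 197 201 196 194 193 195 195 197 178 163 164 164 166 166]
 [109 120 161 172 164 194 204 198 197 197 196 197 197 177 162 162 164 165]
 [132 110 113 142 162 161 182 196 198 197 196 195 197 180 165 161 162 163]]
```

View pics/c8.png

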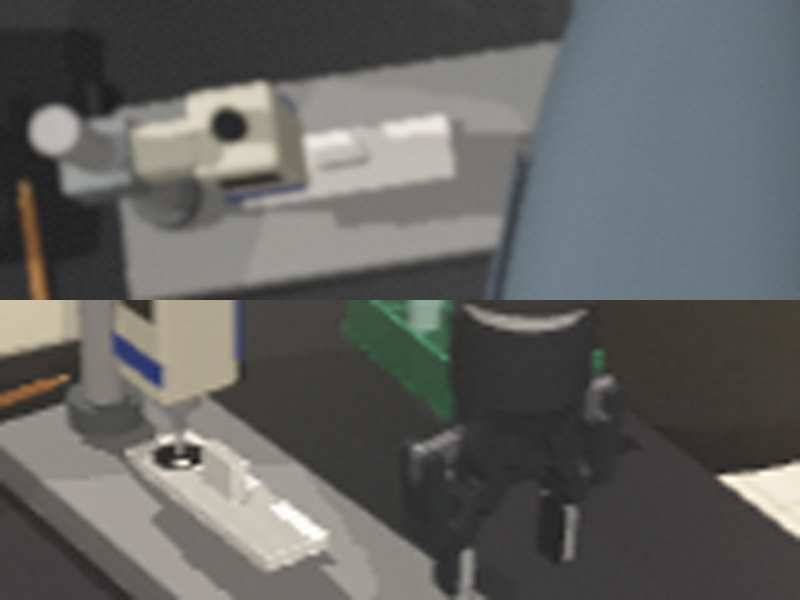

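The final view shows the carrier flat, fin clear of the head, dot under the needle (side pixel ≈(250.8,177.3), needle point ≈(250.5,175.7)), and the gripper clear. Top crop: tail edge middle ≈(450,147) → pixel (242.1,191.4). I'll check that independently.

```bash
python3 - <<'E'
from m import *
y=np.radians(7.35);M=np.array([[np.cos(y),np.sin(y)],[-np.sin(y),np.cos(y)]])
for p in((445,114),(456,177),(450.5,146)):
    w=onz(t,((p[0]+.5)/4-.5+130,(p[1]+.5)/4-.5+155),.052)
    print("tester frame",(M@(w[:2]-[.581,.18])).round(4))
n=onz(s,(250.5,175.7),.058);d=onz(s,(250.8,177.3),.052);print("needle-dot side",(M@(n-d)[:2]).round(4))
E
```

```text
tester frame [ 0.0318 -0.0796]
tester frame [-0.0208 -0.0815]
tester frame [ 0.005  -0.0805]
needle-dot side [-0.0004  0.0009]
```

```bash
python3 -c "
from workcell import ticket
print(ticket.job_done())"
```

```text
the job is handed in; nothing more can be done
None
```

The carrier lies flat on the stone and let go, and both camera views put the white dot about 1 mm from the needle's point; the job was handed in at about 20 s of the 45 s, with no verdict returned.

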